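Pack the staining kit tray

ROBOT

A 6-joint arm with a two-finger parallel gripper is mounted at the origin on a cart in front of the work surface, level with it; the furniture and walls round the work are solid. World frame = base frame: x ahead of the robot, y to its left, z up, the work surface at z = 0. Lengths are in m, angles in rad, forces in N, time in s.
With the tool pointing down it reaches from about 0.325 to 0.775 m from the base axis. Payload 5.5 kg.
Tool frame: the origin (TCP) lies between the finger pads; the fingertips stand 25 mm ahead of it and the grasp point (between the pads) lies 6 mm ahead of it (r.tip_reach is the distance from the TCP to the fingertips, in m); z points along the fingers, y is the line along which they close (so a half turn about z gives the same grasp; the last joint's range is limited). The gripper opens to 88 mm and grips with 3 to 60 N. Pads are 20 mm wide; open, the fingers measure 115 mm over their backs; the gripper's body (75 mm by 178 mm) begins 61 mm behind the grasp point.
Start: joints at [-1.265, 0.091, 1.231, -0, 1.82, -0.057], TCP at [0.213, -0.561, 0.248] pointing down, gripper open.
Joint ranges: [-2.87, 2.87], [-0.86, 2.18], [0.17, 2.46], [-1.51, 4.65], [0.06, 2.69], [-2.65, 2.65]. Speed limits (rad/s): [2.57, 2.57, 3.01, 3.14, 3.14, 3.14].

INTERFACE

Orientations are given as a unit quaternion [x, y, z, w].
In Python, from rig import r gives the robot as it stands.
- The arm moves only by the tool jog_arm, never from a script. Its arguments are lists of equal length, an entry for each row: "twist": the turn, a rotation vector about the world's x, y, z in degrees, a list of three; "xyz": the shift along the world's x, y, z in mm, a list of three; "gripper": the opening, from 0 (shut) to 1 (fully open). In form: {"twist": [[rx, ry, rz], ...], "xyz": [[tx, ty, tz], ...], "gripper": [gripper, ...]}. A call has exactly 10 rows; each row shifts and turns the commanded pose from where the row before left it; what a row does not reach is not made up. A row lasts 1/10 s, in which the tool goes at most 50 mm and 8.59 degrees, less where a joint would pass 70% of its speed; a pose out of reach is approached as far as the arm can. A call with a gripper value outside its range is refused whole. The fingers move at their own pace and stop on an object; "newtons" is the grip in N (left out, the last holds). Time passes only in rows, so rows that do not move let the fingers close, or fill a call up. It gives the time, the measured TCP pose, the force, the opening and the grip force at its end, in the units of the state.
- r.get_state(): the state, without advancing time (a new reading comes with each control period).
- r.camera(name): name is "scene" or "top" or "wrist"; returns the picture (480x640x3 uint8, blue, green, red); there is no depth.
- r.camera_model(name): a dict with "K" (3x3 intrinsics, pixels), "D" ([k1, k2, p1, p2, k3] as OpenCV has them; the pictures are not rectified), "camera_from_world" (4x4, takes a point from world to camera coordinates). Camera axes: x right, y up, looking along -z (the intrinsics and any distortion apply to the point x, -y, -z); pixel columns grow to the right and rows downward; lengths in m; the calibration is good to about 2 mm. A picture is of the moment at which its call begins: read the wrist's pose just before it. camera_model takes no time and is no camera call; for the wrist camera it gives the pose at the moment of the call.
- r.job_done(): hands the job in; it is judged then, once.
The state is a dict: "t": time; "q": joint angles; "qvel": joint speeds; "joint_torque": joint torques, N m; "tcp_pos": TCP position; "tool_rot": TCP orientation; "wrist_force": force on the tool from outside, world axes, zero at the start; "moment": the same for the moment, N m; "gripper_width": opening from 0.0 (shut) to 1.0 (fully open); "grasp_force": force on a finger pad.
Only numpy, scipy, OpenCV 4.12 (cv2) and the standard library are available. Lean on these libraries where they do the work, as an engineer would, in place of code of your own. Each camera call takes 0.05 s, during which the arm holds its last target. There are 200 camera calls.

TASK

Pack the white kit tray for the next staining round: stand the small dropper bottle upright in the small round pocket, and lay the box of cover glasses in the oblong pocket, the round petri dish in the large round pocket and the lab timer, dial up, in the large square pocket, each resting flat on the floor of its pocket. Leave the larger dropper bottles and the square jar lid where they are on the worktop.

Things in the scene. Friction and masses are not known exactly. Their poses are not given: they have to be found in the camera images.
- small_bottle: The small brown dropper bottle with a black cap, to be packed: round body 30 mm across and 58 mm high, narrow cap above it, 74 mm in all. Stands upright. Origin: centre of its underside; z up along its axis. Loose, about 60 g.
- glass_box: The small white and red carton of cover glasses, to be packed: 34 mm along its x, 52 mm along its y, 22 mm high; lies flat. Origin: centre of its underside; z up. Loose, about 45 g.
- dish: The round petri dish with clear lid and pink content, to be packed: 60 mm across, 15 mm high; lies flat. Origin: centre of its underside; z up. Loose, about 22 g, lid does not come off.
- timer: The white lab timer with a black dial on top, to be packed: square body 62 x 62 mm with rounded corners, sides along its x and y, upright to 26 mm, the round dial (44 mm across) with its finger bar reaches 44 mm. Origin: centre of its underside; z up. Loose, about 120 g.
- bottle_insert: Place of the small dropper bottle. Fixed grey block 98 x 98 x 17 mm, filling one quarter of the white tray (206 mm square, may be turned); block and rim tops are 20 mm above the worktop. Central pocket 6 mm deep, black floor 11 mm above the origin. Origin: centre of the block's underside, z up, x and y along its sides. Pocket: the small round one, 46 mm across.
- box_insert: Place of the box of cover glasses. Fixed grey block 98 x 98 x 17 mm, filling one quarter of the white tray (206 mm square, may be turned); block and rim tops are 20 mm above the worktop. Central pocket 6 mm deep, black floor 11 mm above the origin. Origin: centre of the block's underside, z up, x and y along its sides. Pocket: the oblong one, 50 mm along the insert's x and 68 mm along its y.
- dish_insert: Place of the petri dish. Fixed grey block 98 x 98 x 17 mm, filling one quarter of the white tray (206 mm square, may be turned); block and rim tops are 20 mm above the worktop. Central pocket 6 mm deep, black floor 11 mm above the origin. Origin: centre of the block's underside, z up, x and y along its sides. Pocket: the large round one, 76 mm across.
- timer_insert: Place of the timer. Fixed grey block 98 x 98 x 17 mm, filling one quarter of the white tray (206 mm square, may be turned); block and rim tops are 20 mm above the worktop. Central pocket 6 mm deep, black floor 11 mm above the origin. Origin: centre of the block's underside, z up, x and y along its sides. Pocket: the large square one, 78 x 78 mm.
- large_bottle: Look-alike that stays: the larger brown dropper bottle, 38 mm across, 92 mm high, with a white ring under its black cap. Origin: centre of its underside; z up. Loose.
- jar_lid: Look-alike that stays: the clear square lid of a staining jar, 60 x 60 x 14 mm with a raised square centre, lying flat. Origin: centre of its underside; z up. Loose.
There are look-alikes about, which are no part of the job. What is shaped like the glass_box but orange is not meant.

How it is judged:
At the end, for the whole second after the job is handed in: The four things each sit in their own pocket: upright within 0.08 rad, within 14 mm of the insert's centre, underside at most 3.5 mm above the pocket floor, released, at rest. The larger bottle and the jar lid are upright, at rest, within 20 mm of their start (horizontal distance between small_bottle and bottle_insert below 0.014 m and z of small_bottle in the frame of bottle_insert below 0.0145 m and angle between each of small_bottle, glass_box, dish, timer's own z axis and vertical below 0.08 rad and linear speed of each of small_bottle, glass_box, dish, timer, large_bottle, jar_lid below 0.02 m/s and horizontal distance between glass_box and box_insert below 0.014 m and z of glass_box in the frame of box_insert below 0.0145 m and horizontal distance between dish and dish_insert below 0.014 m and z of dish in the frame of dish_insert below 0.0145 m and horizontal distance between timer and timer_insert below 0.014 m and z of timer in the frame of timer_insert below 0.0145 m and distance of each of large_bottle, jar_lid from where it was at the start of the episode below 0.02 m and angle between each of large_bottle, jar_lid's own z axis and vertical below 0.15 rad); the robot touches nothing.
It also fails if it takes over 102 s, if anything falls off the work surface, if the arm or the gripper's body presses on something with over 40 N, if the wrist force passes 120 N, or if a joint passes its speed limit or range.

## Working session

There is one attempt and no reset: what is moved stays moved. The work goes in short steps, Python scripts to look and compute and a tool call to move; the robot and the scene stay as the last step left them, time stands still between calls to the robot, and variables do not carry over. Pictures are saved under pics/ and viewed, at most 14 in all, crops included, and the job is handed in when it is done.

Besides the shell and the picture viewer there is one more tool, called after "Call:" as name(argument=value, ...) on one line, values as JSON. jog_arm: Moves the arm, as the interface text tells. Its arguments: {"type":"object","properties":{"twist":{"type":"array","items":{"type":"array","items":{"type":"number"}}},"xyz":{"type":"array","items":{"type":"array","items":{"type":"number"}}},"gripper":{"type":"array","items":{"type":"number"}},"newtons":{"type":"number"}},"required":["twist","xyz","gripper"]}

```bash
ls; mkdir -p pics
python3 - <<'E'
from rig import r
import cv2
s=r.get_state(); print(s)
for n in("top","scene"):
    cv2.imwrite(f"pics/{n}0.png",r.camera(n)); m=r.camera_model(n); print(n,m)
E
```

```text
pics
{'t': 0.0, 'q': array([-1.26469257e+00,  9.18504845e-02,  1.23188590e+00,  1.91591529e-05,
        1.81979206e+00, -5.67317157e-02]), 'qvel': array([-1.23271117e-03,  7.35913438e-04,  1.64072456e-03, -2.56884433e-04,
        4.23323529e-05, -9.40742029e-04]), 'joint_torque': array([-3.87589462e-03, -4.46450222e+01, -4.06457126e+01,  6.94575487e-02,
        2.91677046e-02, -1.53034111e-04]), 'tcp_pos': array([ 0.212867  , -0.56070412,  0.24651184]), 'tool_rot': array([ 9.83588002e-01,  1.80426452e-01, -1.11155773e-04, -9.61532620e-04]), 'wrist_force': array([ 0.11808636, -0.22831676, -0.52829237]), 'moment': array([-0.00432038, -0.01481567,  0.04133805]), 'grasp_force': 0.0, 'gripper_width': 0.9982375434336002}
top {'K': array([[527.38084596,   0.        , 319.02499151],
       [  0.        , 527.38084596, 238.37707775],
       [  0.        ,   0.        ,   1.        ]]), 'D': array([-0.11304396,  0.        ,  0.        ,  0.        ,  0.        ]), 'camera_from_world': array([[ 0.00385498, -0.99975693, -0.02170737,  0.02016947],
       [ 0.99624276,  0.0019615 ,  0.08658243, -0.52905615],
       [-0.0865188 , -0.02195959,  0.99600817, -1.02861766],
       [ 0.        ,  0.        ,  0.        ,  1.        ]])}
scene {'K': array([[523.56305044,   0.        , 321.75341298],
       [  0.        , 523.56305044, 240.19684417],
       [  0.        ,   0.        ,   1.        ]]), 'D': array([-0.04565592,  0.        ,  0.        ,  0.        ,  0.        ]), 'camera_from_world': array([[ 0.67406741, -0.73845081,  0.01798708, -0.36782791],
       [ 0.26117733,  0.26104237,  0.9293241 , -0.18992585],
       [-0.69095552, -0.62172927,  0.36882676, -0.73530799],
       [ 0.        ,  0.        ,  0.        ,  1.        ]])}
```

View pics/top0.png

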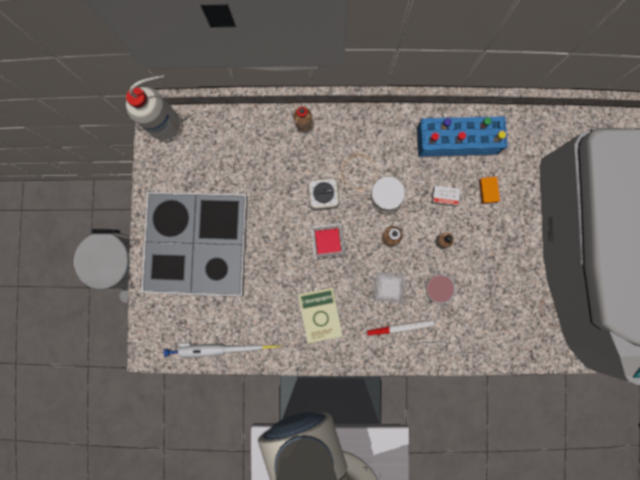

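View pics/scene0.png

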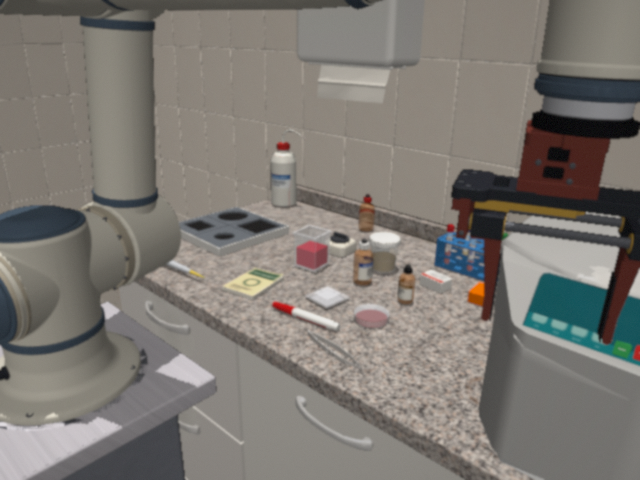

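```bash
cat > h.py <<'E'
import numpy as np, cv2
def ray(m,uv):
    p=cv2.undistortPoints(np.float64(uv).reshape(-1,1,2),m["K"],m["D"])[:,0]
    T=m["camera_from_world"]; R=T[:3,:3]
    d=np.c_[p[:,0],-p[:,1],-np.ones(len(p))]@R
    return -R.T@T[:3,3], d
def onz(m,uv,z):
    o,d=ray(m,uv); return o+d*((z-o[2])/d[:,2])[:,None]
def proj(m,P):
    T=m["camera_from_world"]; c=np.float64(P).reshape(-1,3)@T[:3,:3].T+T[:3,3]
    c=c*[1,-1,-1]
    return cv2.projectPoints(c,np.zeros(3),np.zeros(3),m["K"],m["D"])[0][:,0]
E
python3 - <<'E'
from rig import r
from h import *
im=cv2.imread("pics/top0.png"); m=r.camera_model("top")
c=im[165:325,295:515]; cv2.imwrite("pics/crop1.png",cv2.resize(c,None,fx=3.6,fy=3.6,interpolation=cv2.INTER_CUBIC))
f=lambda n,uv,z:print(n,(onz(m,uv,z)*1000).round(0).tolist())
f("dish",[440,289],.015);f("smallcap",[446,240],.074);f("box",[447,195],.022);f("timer",[323,193],.044);f("lid",[390,288],.014)
f("largecap",[394,234],.092)
f("traycorners",[[149,194],[245,195],[241,295],[144,291]],.02)
f("machine z.3",[[548,170],[590,370]],.3)
E
```

```text
dish [[429.0, -220.0, 15.0]]
smallcap [[522.0, -221.0, 74.0]]
box [[617.0, -236.0, 22.0]]
timer [[617.0, 14.0, 44.0]]
lid [[431.0, -120.0, 14.0]]
largecap [[531.0, -119.0, 92.0]]
traycorners [[620.0, 372.0, 20.0], [617.0, 172.0, 20.0], [416.0, 177.0, 20.0], [422.0, 376.0, 20.0]]
machine z.3 [[609.0, -329.0, 300.0], [310.0, -386.0, 300.0]]
```

View pics/crop1.png

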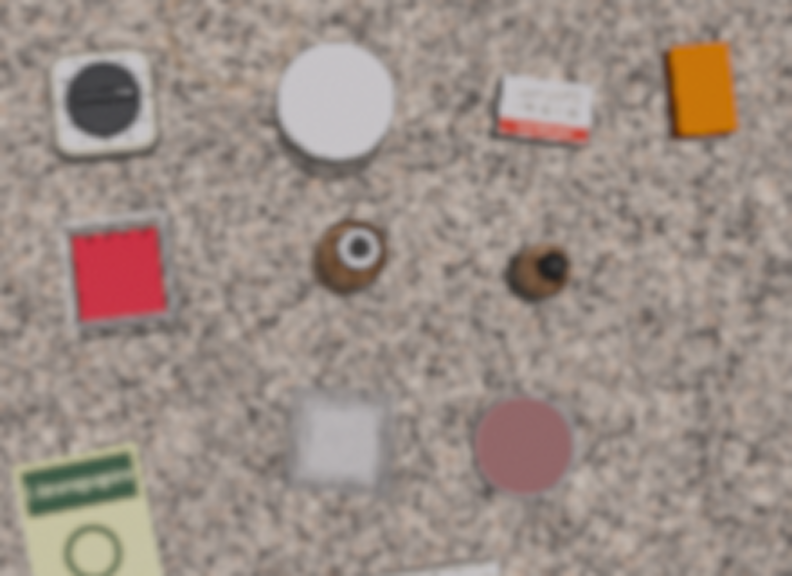

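Run:
```python
from rig import r
from h import *
im=cv2.imread("pics/top0.png"); m=r.camera_model("top"); ms=r.camera_model("scene")
hsv=cv2.cvtColor(im,cv2.COLOR_BGR2HSV); H,S,V=cv2.split(hsv)
def comp(mask,box,hull=True):
    x0,y0,x1,y1=box; k=np.zeros_like(mask); k[y0:y1,x0:x1]=mask[y0:y1,x0:x1]
    k=cv2.morphologyEx(k,cv2.MORPH_CLOSE,np.ones((3,3)))
    c=max(cv2.findContours(k,0,2)[0],key=cv2.contourArea); return c.reshape(-1,2).astype(float)
def rep(n,mask,box,z):
    c=comp(mask,box); P=np.float32(onz(m,c,z)[:,:2]*1000)
    (a,s,t)=cv2.minAreaRect(P); print(n,"ctr",np.round(a,1),"size",np.round(s,1),"ang",round(t,1),"circ",cv2.minEnclosingCircle(P)); return c
u=lambda b:(b*255).astype(np.uint8)
rep("dish",u((S>70)&((H<12)|(H>168))),(415,265,465,315),.015)
rep("box white+red",u(((V>165)&(S<40))|((S>120)&((H<10)|(H>170)))),(425,178,468,213),.022)
rep("timer white",u((V>140)|(V<70)),(304,172,345,214),.026)
rep("dial",u(V<90),(309,178,338,206),.036)
rep("cap",u(V<50),(438,232,456,250),.074)
rep("body+cap",u((S>90)|(V<50)),(430,228,460,254),.0)
rep("jar top",u((V>170)&(S<40)),(365,170,410,215),.06)
rep("redbox",u((S>150)),(310,222,345,258),.03)
for n,b in(("dishp",(150,197,192,240)),("timerp",(197,199,242,240)),("boxp",(148,253,188,282)),("botp",(203,256,231,283))):
    rep(n,u(V<45),b,.014)
def tri(a,b):
    o1,d1=ray(m,[a]);o2,d2=ray(ms,[b]);d1=d1[0];d2=d2[0]
    k=np.linalg.lstsq(np.c_[d1,-d2],o2-o1,rcond=None)[0]
    p=o1+k[0]*d1;q=o2+k[1]*d2;print((p*1000).round(),"gap",round(np.linalg.norm(p-q)*1000,1))
tri((388,192),(384,239));tri((328,241),(312,247))
print(onz(m,[[421,151],[421,118],[507,148]],.06).round(3))
im2=cv2.imread("pics/scene0.png")[205:335,180:500];cv2.imwrite("pics/c2.png",cv2.resize(im2,None,fx=2.5,fy=2.5,interpolation=2))
t=cv2.resize(im[180:310,130:260],None,fx=4,fy=4,interpolation=2);cv2.imwrite("pics/c3.png",t)
print(proj(ms,[[.522,-.221,.074],[.522,-.221,0],[.429,-.22,.015]]))
```

```text
dish ctr [ 429.7 -221.2] size [46.4 45.8] ang 89.9 circ ((429.825439453125, -220.39877319335938), 24.16146469116211)
box white+red ctr [ 615.3 -239.1] size [78.2 65.6] ang 83.2 circ ((619.5025024414062, -237.98931884765625), 46.943565368652344)
timer white ctr [621.3  12.2] size [80.6 83.4] ang 90.0 circ ((621.3817749023438, 12.194432258605957), 57.92328643798828)
dial ctr [619.9  13.4] size [35.4 36.8] ang 45.4 circ ((619.723876953125, 13.032940864562988), 19.47144317626953)
cap ctr [ 524.8 -222.7] size [7.7 9.6] ang 89.0 circ ((524.8425903320312, -223.59910583496094), 5.616816520690918)
body+cap ctr [ 528.2 -234.9] size [24.6 24.6] ang 0.1 circ ((529.1784057617188, -235.0172119140625), 14.076834678649902)
jar top ctr [ 619.4 -113.1] size [67.1 66.3] ang 33.1 circ ((618.3140869140625, -110.59558868408203), 44.18380355834961)
redbox ctr [524.    4.8] size [44.1 45.6] ang 7.1 circ ((524.3076171875, 4.516837120056152), 29.769777297973633)
dishp ctr [571.3 327.9] size [66.2 67.7] ang 0.1 circ ((571.2316284179688, 327.4043884277344), 34.8729248046875)
timerp ctr [568.1 226.8] size [71.8 71.7] ang 89.9 circ ((569.0208740234375, 226.75399780273438), 49.61738204956055)
boxp ctr [470.9 330.1] size [61.5 43.3] ang 88.3 circ ((470.7951354980469, 330.269287109375), 36.33002853393555)
botp ctr [468.3 229.9] size [38.4 36.9] ang 1.0 circ ((468.1638488769531, 229.73793029785156), 19.705116271972656)
[ 615. -112.   66.] gap 3.8
[522.   4.  42.] gap 2.4
[[ 0.698 -0.178  0.06 ]
 [ 0.765 -0.18   0.06 ]
 [ 0.706 -0.35   0.06 ]]
[[405.16964277 264.06644903]
 [402.03349284 300.87417528]
 [371.18331223 311.55275246]]
```

View pics/c2.png

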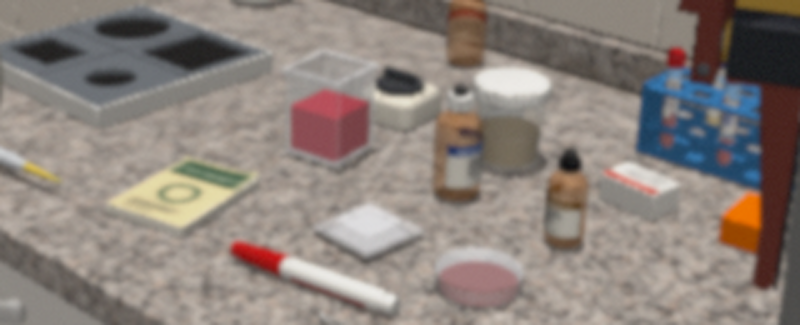

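View pics/c3.png

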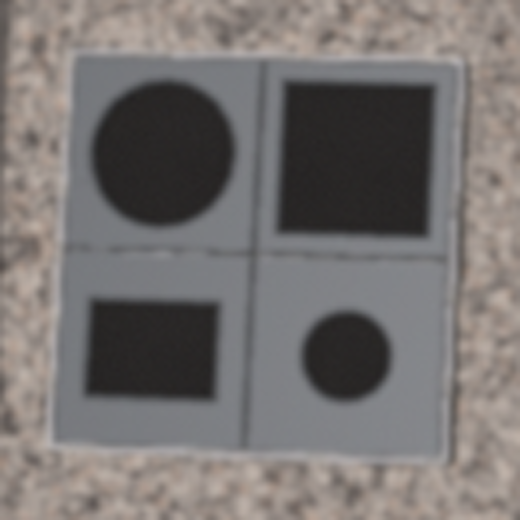

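Call:
jog_arm(twist=[[0, 0, 8], [0, 0, 8], [0, 0, 8], [0, 0, 8], [0, 0, 8], [0, 0, 8], [0, 0, 8], [0, 0, 8], [0, 0, 5], [0, 0, 0]], xyz=[[0, 40, 0], [0, 40, 0], [0, 40, 0], [0, 40, 0], [0, 40, 0], [40, 35, 0], [45, 35, 0], [45, 25, 0], [45, 20, 0], [45, 0, 0]], gripper=[0.8, 0.8, 0.8, 0.8, 0.8, 0.8, 0.8, 0.8, 0.8, 0.8], newtons=15)

```text
t: 1.1
tcp_pos: [0.4255, -0.2505, 0.2482]
tool_rot: [0.707, 0.708, 0.0, 0.001]
wrist_force: [-0.3, -0.9, 0.6]
gripper_width: 0.799
grasp_force: 0.0
```

Run:
```python
from rig import r
from h import *
m=r.camera_model("top")
c3=lambda p:np.float64(p)/4+[130,180]; c1=lambda p:np.float64(p)/3.6+[295,165]
o=lambda uv,z:(onz(m,uv,z)[:,:2]*1000).round(1)
K=o(c3([(72,52),(465,62),(447,462),(52,448)]),.02);print(K.tolist(),K.mean(0),o(c3([(255,252)]),.02))
print("sides",[np.linalg.norm(K[i]-K[i-1]).round(1) for i in range(4)])
print("pockets(z.02)",o(c3([(164,153),(356,159),(151,350),(347,355)]),.02).tolist())
T=o(c1([(52,60),(150,52),(158,146),(58,156)]),.026);print("timer",T.tolist(),T.mean(0))
B=o(c1([(503,75),(592,82),(588,143),(499,136)]),.022);print("box",B.tolist(),B.mean(0))
print("cap",o(c1([(553,265)]),.074),"dish",o(c1([(525,445)]),.012), "redrim",o(c1([(65,215),(165,210)]),.066))
cv2.imwrite("pics/w1.png",r.camera("wrist"))
w=r.camera_model("wrist"); print(proj(w,[[.524,-.223,.074],[.524,-.223,0],[.430,-.221,.015],[.616,-.237,.022]]))
```

```text
[[622.3, 374.1], [616.2, 169.6], [414.5, 175.6], [419.5, 378.1]] [518.125 274.35 ] [[519.4 275.2]]
sides [np.float64(202.8), np.float64(204.6), np.float64(201.8), np.float64(202.6)]
pockets(z.02) [[569.9, 323.8], [566.7, 224.4], [469.5, 327.7], [467.6, 227.0]]
timer [[643.2, 41.4], [647.7, -13.4], [594.7, -17.8], [589.0, 37.7]] [618.65   11.975]
box [[636.0, -211.4], [632.3, -261.6], [597.7, -258.5], [601.4, -208.4]] [ 616.85  -234.975]
cap [[ 524.6 -225.7]] dish [[ 429.4 -222.5]] redrim [[551.5  32.3]
 [554.3 -20.9]]
[[451.497393   190.81642937]
 [427.48483223 179.96790548]
 [322.14815133 179.00240132]
 [536.41324908 200.13665858]]
```

View pics/w1.png

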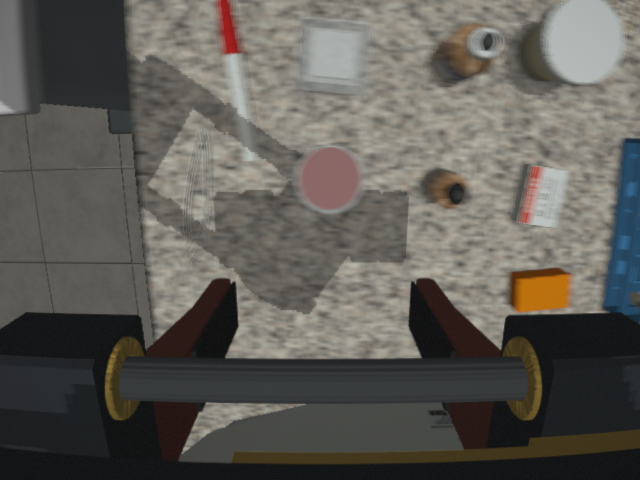

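Run:
```python
from rig import r
from h import *
w=r.camera_model("wrist"); im=r.camera("wrist"); print(r.get_state()["tcp_pos"])
H,S,V=cv2.split(cv2.cvtColor(im,cv2.COLOR_BGR2HSV))
u=lambda b:(b*255).astype(np.uint8)
def rep(n,mask,b,z):
    k=np.zeros_like(mask);k[b[1]:b[3],b[0]:b[2]]=mask[b[1]:b[3],b[0]:b[2]]
    k=cv2.morphologyEx(k,cv2.MORPH_CLOSE,np.ones((5,5)))
    c=max(cv2.findContours(k,0,2)[0],key=cv2.contourArea).reshape(-1,2)
    P=np.float32(onz(w,c,z)[:,:2]*1000);print(n,cv2.minAreaRect(P),c.mean(0))
rep("dish",u((S>60)&((H<14)|(H>165))&(V>90)),(285,140,375,220),.010)
rep("cap",u(V<45),(435,175,475,212),.074)
rep("box",u(((V>175)&(S<30))|((S>110)&((H<8)|(H>172)))),(505,155,575,235),.022)
```

```text
[ 0.42715083 -0.25149344  0.24428318]
dish ((428.1461181640625, -221.42919921875), (51.965335845947266, 51.867618560791016), 44.40248107910156) [320.58333333 178.07291667]
cap ((520.193603515625, -225.39317321777344), (14.970492362976074, 14.629453659057617), 0.5124711990356445) [446.37037037 195.25925926]
box ((617.4494018554688, -236.81211853027344), (55.719635009765625, 34.943973541259766), 82.8875503540039) [536.8125 202.3375]
```

Call:
jog_arm(twist=[[0, 0, 0], [0, 0, 0], [0, 0, 0], [0, 0, 0], [0, 0, 0], [0, 0, 0], [0, 0, 0], [0, 0, 0], [0, 0, 0], [0, 0, 0]], xyz=[[32, 9, 0], [32, 9, 0], [31, 8, 0], [0, 0, 0], [0, 0, -35], [0, 0, -40], [0, 0, -40], [0, 0, -20], [0, 0, 0], [0, 0, 0]], gripper=[0.7, 0.7, 0.7, 0.7, 0.7, 0.7, 0.7, 0.7, 0.7, 0.7])

```text
t: 2.2
tcp_pos: [0.518, -0.2276, 0.1135]
tool_rot: [0.709, 0.706, -0.0, 0.0]
wrist_force: [0.0, 0.4, 1.6]
gripper_width: 0.701
grasp_force: 0.0
```

Call:
jog_arm(twist=[[0, 0, 0], [0, 0, 0], [0, 0, 0], [0, 0, 0], [0, 0, 0], [0, 0, 0], [0, 0, 0], [0, 0, 0], [0, 0, 0], [0, 0, 0]], xyz=[[4, 3, -22], [0, 0, -24], [0, 0, -20], [0, 0, 0], [0, 0, 0], [0, 0, 0], [0, 0, 0], [0, 0, 0], [0, 0, 0], [0, 0, 0]], gripper=[0.7, 0.7, 0.7, 0.7, 0.3, 0.1, 0.1, 0.1, 0.1, 0.1])

```text
t: 3.2
tcp_pos: [0.5232, -0.2243, 0.0477]
tool_rot: [0.708, 0.706, 0.0, 0.001]
wrist_force: [0.1, 0.5, 4.4]
gripper_width: 0.336
grasp_force: 15.0
```

Call:
jog_arm(twist=[[0, 0, 0], [0, 0, 0], [0, 0, 0], [0, 0, 0], [0, 0, 0], [0, 0, 0], [0, 0, 0], [0, 0, 0], [0, 0, 0], [0, 0, 0]], xyz=[[0, 0, 30], [0, 0, 40], [0, 0, 40], [-15, 10, 10], [-15, 40, 0], [-15, 45, 0], [-10, 45, 0], [0, 45, 0], [0, 45, 0], [0, 45, 0]], gripper=[0.1, 0.1, 0.1, 0.1, 0.1, 0.1, 0.1, 0.1, 0.1, 0.1])

```text
t: 4.2
tcp_pos: [0.4672, 0.0526, 0.1665]
tool_rot: [0.709, 0.706, 0.0, 0.0]
wrist_force: [1.7, -0.8, -1.2]
gripper_width: 0.339
grasp_force: 15.0
```

Call:
jog_arm(twist=[[0, 0, 0], [0, 0, 0], [0, 0, 0], [0, 0, 0], [0, 0, 0], [0, 0, 0], [0, 0, 0], [0, 0, 0], [0, 0, 0], [0, 0, 0]], xyz=[[0, 45, 0], [0, 45, 0], [0, 45, 0], [0, 30, 0], [0, 11, 0], [0, 0, 0], [0, 0, -30], [0, 0, -30], [0, 0, 0], [0, 0, 0]], gripper=[0.1, 0.1, 0.1, 0.1, 0.1, 0.1, 0.1, 0.1, 0.1, 0.1])

```text
t: 5.2
tcp_pos: [0.4677, 0.2256, 0.1068]
tool_rot: [0.709, 0.705, -0.001, -0.0]
wrist_force: [0.5, -0.0, -0.1]
gripper_width: 0.336
grasp_force: 15.0
```

Call:
jog_arm(twist=[[0, 0, 0], [0, 0, 0], [0, 0, 0], [0, 0, 0], [0, 0, 0], [0, 0, 0], [0, 0, 0], [0, 0, 0], [0, 0, 0], [0, 0, 0]], xyz=[[0, 1, -15], [0, 0, -15], [0, 0, -10], [0, 0, -4], [0, 0, 0], [0, 0, 0], [0, 0, 0], [0, 0, 0], [0, 0, 0], [0, 0, 0]], gripper=[0.1, 0.1, 0.1, 0.1, 0.1, 0.1, 0.1, 0.4, 0.55, 0.7])

```text
t: 6.2
tcp_pos: [0.4678, 0.228, 0.0628]
tool_rot: [0.708, 0.706, 0.0, 0.0]
wrist_force: [-0.9, -0.3, -0.2]
gripper_width: 0.539
grasp_force: 0.0
```

Call:
jog_arm(twist=[[0, 0, 0], [0, 0, 0], [0, 0, 0], [0, 0, 0], [0, 0, 0], [0, 0, 0], [0, 0, 0], [0, 0, 0], [0, 0, 0], [0, 0, 0]], xyz=[[0, 0, 20], [0, 0, 30], [0, 0, 40], [0, -20, 20], [0, -45, 0], [0, -45, 0], [0, -45, 0], [0, -45, 0], [-10, -45, 0], [-15, -45, 0]], gripper=[0.7, 0.7, 0.9, 0.9, 0.9, 0.9, 0.9, 0.9, 0.9, 0.9])

```text
t: 7.2
tcp_pos: [0.4424, -0.0638, 0.1727]
tool_rot: [0.708, 0.706, 0.0, 0.0]
wrist_force: [0.8, -0.4, 0.3]
gripper_width: 0.896
grasp_force: 0.0
```

Call:
jog_arm(twist=[[0, 0, 0], [0, 0, 0], [0, 0, 0], [0, 0, 0], [0, 0, 0], [0, 0, 0], [0, 0, 0], [0, 0, 0], [0, 0, 0], [0, 0, 0]], xyz=[[-14, -45, 0], [0, -45, 0], [0, -45, 0], [0, -25, 0], [0, 0, -30], [0, 0, -35], [0, 0, -30], [0, 0, -10], [0, 0, 0], [0, 0, 0]], gripper=[0.95, 0.95, 0.95, 0.95, 0.95, 0.95, 0.95, 0.95, 0.95, 0.95])

```text
t: 8.2
tcp_pos: [0.4294, -0.2224, 0.0692]
tool_rot: [0.708, 0.706, 0.0, 0.001]
wrist_force: [-0.2, -0.7, -0.6]
gripper_width: 0.95
grasp_force: 0.0
```

Call:
jog_arm(twist=[[0, 0, 0], [0, 0, 0], [0, 0, 0], [0, 0, 0], [0, 0, 0], [0, 0, 0], [0, 0, 0], [0, 0, 0], [0, 0, 0], [0, 0, 0]], xyz=[[0, 1, -15], [0, 0, -15], [0, 0, -6], [0, 0, 0], [0, 0, 0], [0, 0, 0], [0, 0, 0], [0, 0, 0], [0, 0, 0], [0, 0, 0]], gripper=[0.95, 0.95, 0.95, 0.95, 0.95, 0.5, 0.5, 0.5, 0.5, 0.5], newtons=12)

```text
t: 9.2
tcp_pos: [0.4289, -0.2212, 0.032]
tool_rot: [0.708, 0.706, 0.0, 0.0]
wrist_force: [-0.4, -0.9, 2.6]
gripper_width: 0.678
grasp_force: 12.0
```

Call:
jog_arm(twist=[[0, 0, 0], [0, 0, 0], [0, 0, 0], [0, 0, 0], [0, 0, 0], [0, 0, 0], [0, 0, 0], [0, 0, 0], [0, 0, 0], [0, 0, 0]], xyz=[[0, 0, 20], [0, 0, 35], [0, 0, 40], [0, 15, 25], [0, 40, 0], [0, 45, 0], [0, 45, 0], [0, 45, 0], [20, 40, 0], [25, 40, 0]], gripper=[0.5, 0.5, 0.5, 0.5, 0.5, 0.5, 0.5, 0.5, 0.5, 0.5])

```text
t: 10.2
tcp_pos: [0.4738, 0.0508, 0.1523]
tool_rot: [0.708, 0.706, 0.001, 0.001]
wrist_force: [1.7, -0.2, -0.0]
gripper_width: 0.678
grasp_force: 12.0
```

Call:
jog_arm(twist=[[0, 0, 0], [0, 0, 0], [0, 0, 0], [0, 0, 0], [0, 0, 0], [0, 0, 0], [0, 0, 0], [0, 0, 0], [0, 0, 0], [0, 0, 0]], xyz=[[25, 38, 0], [25, 38, 0], [25, 38, 0], [22, 38, 0], [0, 45, 0], [0, 45, 0], [0, 34, 0], [0, 0, -20], [0, 0, -30], [0, 0, 0]], gripper=[0.5, 0.5, 0.5, 0.5, 0.5, 0.5, 0.5, 0.5, 0.5, 0.5])

```text
t: 11.2
tcp_pos: [0.5683, 0.3243, 0.0959]
tool_rot: [0.708, 0.706, -0.004, -0.001]
wrist_force: [-0.1, -0.5, -1.1]
gripper_width: 0.682
grasp_force: 12.0
```

Call:
jog_arm(twist=[[0, 0, 0], [0, 0, 0], [0, 0, 0], [0, 0, 0], [0, 0, 0], [0, 0, 0], [0, 0, 0], [0, 0, 0], [0, 0, 0], [0, 0, 0]], xyz=[[2, 1, 0], [0, 0, -20], [0, 0, -15], [0, 0, -5], [0, 0, 0], [0, 0, 0], [0, 0, 0], [0, 0, 0], [0, 0, 0], [0, 0, 0]], gripper=[0.5, 0.5, 0.5, 0.5, 0.5, 0.5, 0.5, 0.5, 0.5, 0.5])

```text
t: 12.2
tcp_pos: [0.5728, 0.326, 0.0619]
tool_rot: [0.708, 0.706, 0.0, 0.0]
wrist_force: [0.4, 0.3, -0.4]
gripper_width: 0.678
grasp_force: 12.0
```

Call:
jog_arm(twist=[[0, 0, 0], [0, 0, 0], [0, 0, 0], [0, 0, 0], [0, 0, 0], [0, 0, 0], [0, 0, 0], [0, 0, 0], [0, 0, 0], [0, 0, 0]], xyz=[[-2, -1, -8], [0, 0, -7], [0, 0, 0], [0, 0, 0], [0, 0, 0], [0, 0, 0], [0, 0, 0], [0, 0, 0], [0, 0, 20], [0, 0, 40]], gripper=[0.5, 0.5, 0.5, 0.5, 0.6, 0.75, 0.85, 0.85, 0.85, 0.85])

```text
t: 13.2
tcp_pos: [0.5688, 0.3239, 0.1027]
tool_rot: [0.708, 0.706, -0.004, -0.001]
wrist_force: [0.9, -0.5, 0.3]
gripper_width: 0.852
grasp_force: 0.0
```

Call:
jog_arm(twist=[[0, 0, 0], [0, 0, 0], [0, 0, -8], [0, 0, -8], [0, 0, -8], [0, 0, -8], [0, 0, -8], [0, 0, -8], [0, 0, -8], [0, 0, -8]], xyz=[[0, 0, 40], [0, -10, 20], [0, -40, 0], [8, -40, 0], [10, -40, 0], [10, -40, 0], [10, -40, 0], [10, -40, 0], [0, -40, 0], [0, -22, 0]], gripper=[0.95, 0.95, 0.95, 0.95, 0.95, 0.95, 0.95, 0.95, 0.95, 0.95])

```text
t: 14.2
tcp_pos: [0.6187, 0.0098, 0.1666]
tool_rot: [0.976, 0.219, -0.0, 0.0]
wrist_force: [0.2, 0.1, -0.8]
gripper_width: 0.947
grasp_force: 0.0
```

Call:
jog_arm(twist=[[0, 0, -8], [0, 0, -8], [0, 0, -6], [0, 0, 0], [0, 0, 0], [0, 0, 0], [0, 0, 0], [0, 0, 0], [0, 0, 0], [0, 0, 0]], xyz=[[0, 0, 0], [0, 0, 0], [0, 0, 0], [0, 0, 0], [0, 0, 0], [0, 0, -20], [0, 0, -30], [0, 0, 0], [0, 0, 0], [0, 0, 0]], gripper=[0.98, 0.98, 0.98, 0.98, 0.98, 0.98, 0.98, 0.98, 0.98, 0.98])

```text
t: 15.2
tcp_pos: [0.6195, 0.013, 0.1186]
tool_rot: [0.999, 0.033, 0.001, 0.0]
wrist_force: [-0.4, -0.0, 0.6]
gripper_width: 0.975
grasp_force: 0.0
```

Run:
```python
from rig import r
from h import *
s=r.get_state();w=r.camera_model("wrist");im=r.camera("wrist");print(s["tcp_pos"],s["tool_rot"],s["q"].round(2))
cv2.imwrite("pics/w2.png",im);print(proj(w,[[.619,.0125,.026],[.619,.0125,.044]]))
t=r.camera("top");cv2.imwrite("pics/t2.png",cv2.resize(t[180:310,130:260],None,fx=4,fy=4,interpolation=2))
```

```text
[0.61945659 0.01299043 0.11856344] [9.99438400e-01 3.34877414e-02 1.20263584e-03 9.86565500e-05] [-0.03  0.15  1.39 -0.    1.59  1.47]
[[324.37167941 258.97698685]
 [324.4851549  268.89200902]]
```

View pics/w2.png

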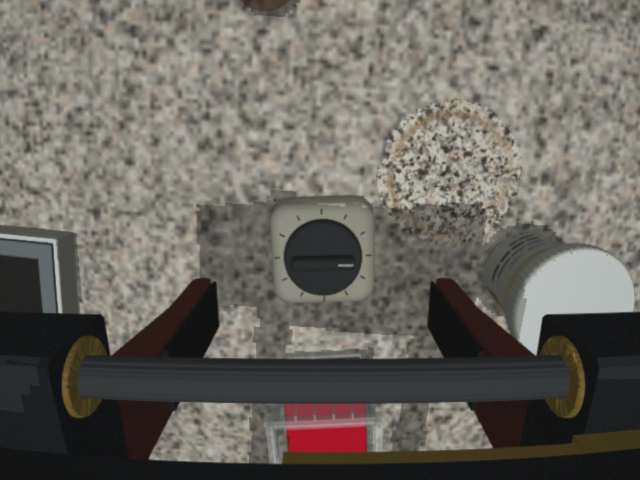

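View pics/t2.png

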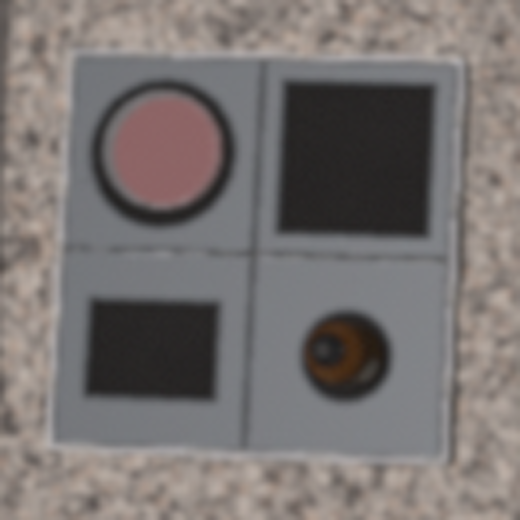

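Call:
jog_arm(twist=[[0, 0, 0], [0, 0, 0], [0, 0, 0], [0, 0, 0], [0, 0, 0], [0, 0, 0], [0, 0, 0], [0, 0, 0], [0, 0, 0], [0, 0, 0]], xyz=[[2, 0, -20], [0, 0, -30], [0, 0, -25], [0, 0, -9], [0, 0, 0], [0, 0, 0], [0, 0, 0], [0, 0, 0], [0, 0, 0], [0, 0, 0]], gripper=[0.98, 0.98, 0.98, 0.98, 0.98, 0.98, 0.5, 0.5, 0.5, 0.5], newtons=20)

```text
t: 16.3
tcp_pos: [0.621, 0.013, 0.0333]
tool_rot: [0.999, 0.033, 0.0, -0.0]
wrist_force: [0.7, 0.4, 3.3]
gripper_width: 0.668
grasp_force: 20.0
```

Call:
jog_arm(twist=[[0, 0, 0], [0, 0, 0], [0, 0, 0], [0, 0, 0], [0, 0, -5], [0, 0, 0], [0, 0, 0], [0, 0, 0], [0, 0, 0], [0, 0, 0]], xyz=[[0, 0, 15], [0, 0, 25], [0, 0, 30], [0, 10, 15], [-10, 35, 0], [-10, 40, 0], [-10, 40, 0], [-10, 40, 0], [-13, 35, 0], [0, 12, 0]], gripper=[0.5, 0.5, 0.5, 0.5, 0.5, 0.5, 0.5, 0.5, 0.5, 0.5])

```text
t: 17.3
tcp_pos: [0.5659, 0.2289, 0.1178]
tool_rot: [1.0, -0.009, -0.0, -0.001]
wrist_force: [0.1, -1.0, -1.1]
gripper_width: 0.667
grasp_force: 19.9
```

Call:
jog_arm(twist=[[0, 0, 0], [0, 0, 0], [0, 0, 0], [0, 0, 0], [0, 0, 0], [0, 0, 0], [0, 0, 0], [0, 0, 0], [0, 0, 0], [0, 0, 0]], xyz=[[0, 0, 0], [0, 0, 0], [0, 0, -20], [0, 0, -20], [0, 0, -10], [0, 0, 0], [0, 0, 0], [0, 0, 0], [0, 0, 0], [0, 0, 0]], gripper=[0.5, 0.5, 0.5, 0.5, 0.5, 0.5, 0.5, 0.5, 0.5, 0.5])

```text
t: 18.3
tcp_pos: [0.5681, 0.2251, 0.0686]
tool_rot: [1.0, -0.011, 0.001, -0.0]
wrist_force: [-0.1, -0.7, -1.1]
gripper_width: 0.662
grasp_force: 19.9
```

Run:
```python
from rig import r
import cv2
cv2.imwrite("pics/s3.png",cv2.resize(r.camera("scene")[170:270,150:410],None,fx=3,fy=3,interpolation=2))
```

```text
(no output)
```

View pics/s3.png

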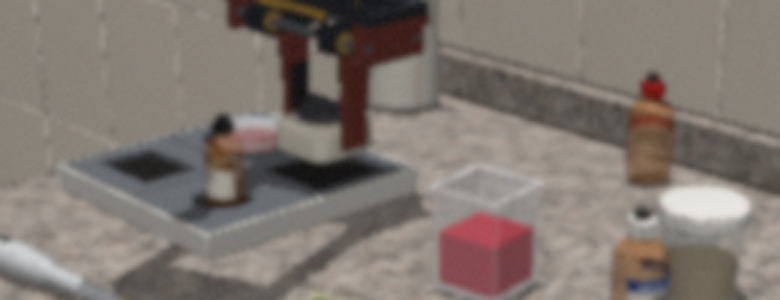

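Call:
jog_arm(twist=[[0, 0, 0], [0, 0, 0], [0, 0, 0], [0, 0, 0], [0, 0, 0], [0, 0, 0], [0, 0, 0], [0, 0, 0], [0, 0, 0], [0, 0, 0]], xyz=[[0, 0, -8], [0, 0, -7], [0, 0, -5], [0, 0, 0], [0, 0, 0], [0, 0, 0], [0, 0, 0], [0, 0, 0], [0, 0, 0], [0, 0, 0]], gripper=[0.5, 0.5, 0.5, 0.5, 0.5, 0.5, 0.6, 0.75, 0.85, 0.9])

```text
t: 19.35
tcp_pos: [0.5679, 0.225, 0.0479]
tool_rot: [1.0, -0.011, 0.0, -0.0]
wrist_force: [-0.1, 0.8, 0.5]
gripper_width: 0.878
grasp_force: 0.0
```

Call:
jog_arm(twist=[[0, 0, 0], [0, 0, 0], [0, 0, 0], [0, 0, 8], [0, 0, 8], [0, 0, 8], [0, 0, 8], [0, 0, 8], [0, 0, 8], [0, 0, 8]], xyz=[[0, 0, 20], [0, 0, 40], [0, 0, 40], [7, -30, 10], [7, -40, 0], [7, -40, 0], [7, -40, 0], [7, -40, 0], [7, -40, 0], [7, -40, 0]], gripper=[0.9, 0.9, 0.9, 0.7, 0.7, 0.7, 0.7, 0.7, 0.7, 0.7])

```text
t: 20.35
tcp_pos: [0.6169, -0.0467, 0.158]
tool_rot: [0.887, 0.463, 0.0, 0.0]
wrist_force: [0.7, 0.1, -0.1]
gripper_width: 0.701
grasp_force: 0.0
```

Call:
jog_arm(twist=[[0, 0, 8], [0, 0, 8], [0, 0, 8], [0, 0, 5], [0, 0, 0], [0, 0, 0], [0, 0, 0], [0, 0, 0], [0, 0, 0], [0, 0, 0]], xyz=[[0, -40, 0], [0, -40, 0], [0, -40, 0], [0, -40, 0], [0, -31, 0], [0, 0, 0], [0, 0, -25], [0, 0, -25], [0, 0, 0], [0, 0, 0]], gripper=[0.7, 0.7, 0.7, 0.7, 0.7, 0.7, 0.7, 0.7, 0.7, 0.7])

```text
t: 21.35
tcp_pos: [0.6167, -0.2352, 0.1077]
tool_rot: [0.744, 0.668, -0.0, -0.001]
wrist_force: [0.5, -0.4, 1.0]
gripper_width: 0.702
grasp_force: 0.0
```

Run:
```python
from rig import r
from h import *
s=r.get_state();w=r.camera_model("wrist");im=r.camera("wrist");print(s["tcp_pos"],s["tool_rot"])
cv2.imwrite("pics/w4.png",im);print(proj(w,[[.617,-.236,.022]]))
t=r.camera("top");cv2.imwrite("pics/t4.png",cv2.resize(t[180:310,130:260],None,fx=4,fy=4,interpolation=2))
```

```text
[ 0.61665109 -0.23519901  0.10765105] [ 7.44175138e-01  6.67984309e-01 -1.26419664e-04 -5.57104380e-04]
[[323.28176341 262.79523884]]
```

View pics/w4.png

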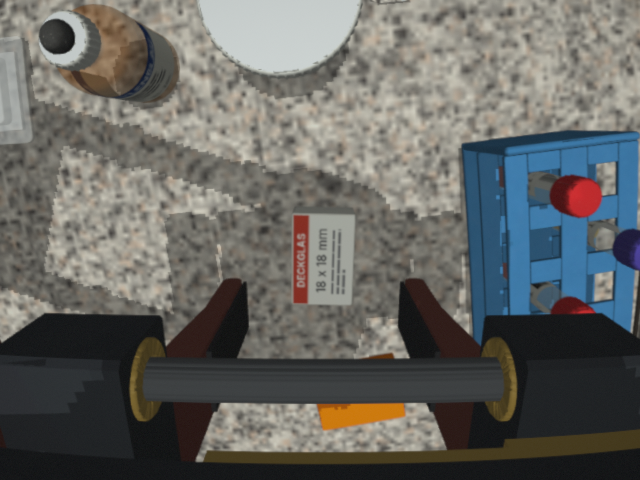

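View pics/t4.png

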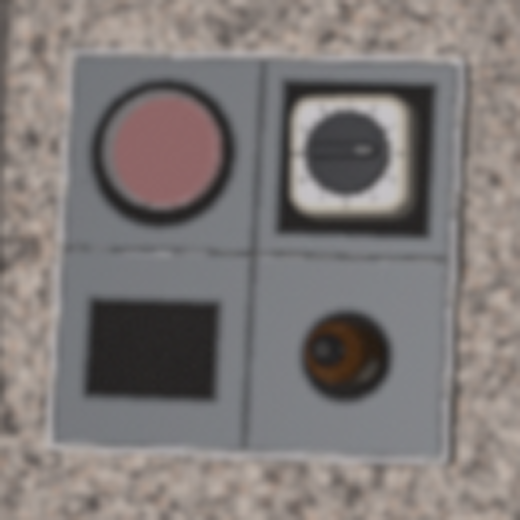

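Run:
```python
from rig import r
from h import *
m=r.camera_model("top");ms=r.camera_model("scene")
def tri(a,b):
    o1,d1=ray(m,[a]);o2,d2=ray(ms,[b]);d1=d1[0];d2=d2[0]
    k=np.linalg.lstsq(np.c_[d1,-d2],o2-o1,rcond=None)[0]
    p=o1+k[0]*d1;q=o2+k[1]*d2;print((p*1000).round(),"gap",round(np.linalg.norm(p-q)*1000,1))
tri((435,137),(451,227));tri((421,151),(438,237))
w=r.camera_model("wrist")
# wrist vs top: rack front top-left corner & red cap (wrist)
def tri2(a,b):
    o1,d1=ray(m,[a]);o2,d2=ray(w,[b]);d1=d1[0];d2=d2[0]
    k=np.linalg.lstsq(np.c_[d1,-d2],o2-o1,rcond=None)[0]
    p=o1+k[0]*d1;q=o2+k[1]*d2;print("w",(p*1000).round(),"gap",round(np.linalg.norm(p-q)*1000,1))
tri2((435,137),(577,195));tri2((420,149),(505,155));tri2((462,136),(572,312))
```

```text
[ 718. -201.   88.] gap 0.3
[ 697. -178.   64.] gap 6.7
w [ 716. -199.   96.] gap 0.1
w [ 707. -180.   42.] gap 8.6
w [ 722. -254.   84.] gap 2.4
```

Call:
jog_arm(twist=[[0, 0, 0], [0, 0, 0], [0, 0, 0], [0, 0, 0], [0, 0, 0], [0, 0, 0], [0, 0, 0], [0, 0, 0], [0, 0, 0], [0, 0, 0]], xyz=[[-6, 1, 0], [0, 0, -20], [0, 0, -25], [0, 0, -20], [0, 0, -8], [0, 0, 0], [0, 0, 0], [0, 0, 0], [0, 0, 0], [0, 0, 0]], gripper=[0.7, 0.7, 0.7, 0.7, 0.7, 0.7, 0.55, 0.45, 0.2, 0.2], newtons=12)

```text
t: 22.45
tcp_pos: [0.6114, -0.2353, 0.0358]
tool_rot: [0.744, 0.668, 0.0, 0.001]
wrist_force: [-0.1, 0.7, 4.0]
gripper_width: 0.387
grasp_force: 12.0
```

Call:
jog_arm(twist=[[0, 0, 0], [0, 0, 0], [0, 0, 0], [0, 0, 0], [0, 0, 0], [0, 0, 0], [0, 0, 0], [0, 0, 0], [0, 0, 0], [0, 0, 0]], xyz=[[0, 0, 0], [0, 0, 0], [0, 0, 0], [0, 0, 20], [0, 0, 35], [0, 0, 40], [0, 0, 25], [0, 0, 0], [0, 0, 0], [0, 0, 0]], gripper=[0.2, 0.2, 0.2, 0.2, 0.2, 0.2, 0.2, 0.2, 0.2, 0.2])

```text
t: 23.45
tcp_pos: [0.6098, -0.2346, 0.1515]
tool_rot: [0.744, 0.668, -0.001, -0.002]
wrist_force: [-0.7, 0.6, -0.6]
gripper_width: 0.386
grasp_force: 12.0
```

Run:
```python
from rig import r
import cv2
cv2.imwrite("pics/w5.png",r.camera("wrist")); print(r.get_state()["tcp_pos"])
```

```text
[ 0.60974212 -0.2346494   0.1514579 ]
```

View pics/w5.png

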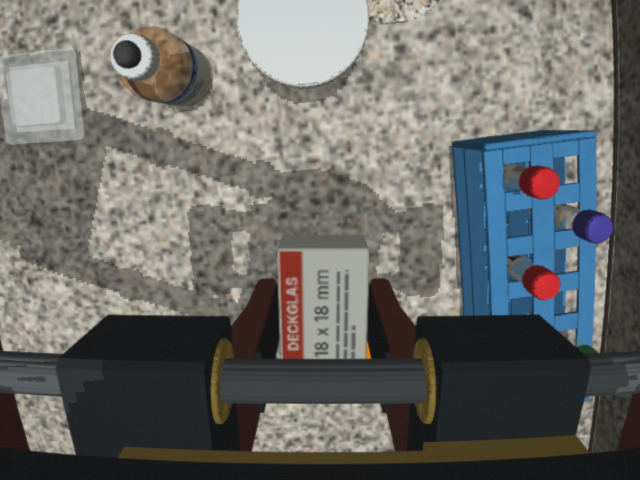

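Call:
jog_arm(twist=[[0, 0, 0], [0, 0, 2], [0, 0, 2.5], [0, 0, 0], [0, 0, 0], [0, 0, 0], [0, 0, 0], [0, 0, 0], [0, 0, 0], [0, 0, 0]], xyz=[[0, 25, 0], [-5, 40, 0], [-10, 43, 0], [-10, 43, 0], [-10, 43, 0], [-10, 43, 0], [-10, 43, 0], [-10, 43, 0], [-10, 43, 0], [-10, 43, 0]], gripper=[0.2, 0.2, 0.2, 0.2, 0.2, 0.2, 0.2, 0.2, 0.2, 0.2])

```text
t: 24.5
tcp_pos: [0.5243, 0.1754, 0.1526]
tool_rot: [0.718, 0.696, -0.001, -0.001]
wrist_force: [1.7, 0.8, -0.5]
gripper_width: 0.383
grasp_force: 12.0
```

Call:
jog_arm(twist=[[0, 0, 0], [0, 0, 0], [0, 0, 0], [0, 0, 0], [0, 0, 0], [0, 0, 0], [0, 0, 0], [0, 0, 0], [0, 0, 0], [0, 0, 0]], xyz=[[-15, 43, 0], [-15, 43, 0], [-15, 43, 0], [-10, 25, 0], [0, 0, 0], [0, 0, 0], [0, 0, -20], [0, 0, -25], [0, 0, -25], [0, 0, -10]], gripper=[0.2, 0.2, 0.2, 0.2, 0.2, 0.2, 0.2, 0.2, 0.2, 0.2])

```text
t: 25.5
tcp_pos: [0.47, 0.3255, 0.0709]
tool_rot: [0.718, 0.696, -0.003, -0.0]
wrist_force: [-0.0, -0.2, -0.7]
gripper_width: 0.387
grasp_force: 12.0
```

Call:
jog_arm(twist=[[0, 0, 0], [0, 0, 0], [0, 0, 0], [0, 0, 0], [0, 0, 0], [0, 0, 0], [0, 0, 0], [0, 0, 0], [0, 0, 0], [0, 0, 0]], xyz=[[0, 0, 0], [0, 0, 0], [0, 0, 0], [0, 0, 0], [0, 0, 0], [0, 0, 0], [0, 0, 0], [0, 0, 0], [0, 0, 0], [0, 0, 0]], gripper=[0.2, 0.2, 0.2, 0.2, 0.2, 0.2, 0.2, 0.2, 0.2, 0.2])

```text
t: 26.5
tcp_pos: [0.4707, 0.328, 0.0746]
tool_rot: [0.718, 0.696, -0.0, -0.0]
wrist_force: [0.1, -0.0, -0.3]
gripper_width: 0.385
grasp_force: 12.0
```

Call:
jog_arm(twist=[[0, 0, 0], [0, 0, 0], [0, 0, 0], [0, 0, 0], [0, 0, 0], [0, 0, 0], [0, 0, 0], [0, 0, 0], [0, 0, 0], [0, 0, 0]], xyz=[[0, -1, -10], [0, 0, -9], [0, 0, -5], [0, 0, 0], [0, 0, 0], [0, 0, 0], [0, 0, 0], [0, 0, 0], [0, 0, 0], [0, 0, 0]], gripper=[0.2, 0.2, 0.2, 0.2, 0.2, 0.2, 0.4, 0.5, 0.6, 0.65])

```text
t: 27.5
tcp_pos: [0.4708, 0.327, 0.0507]
tool_rot: [0.718, 0.696, 0.0, 0.0]
wrist_force: [0.6, -0.1, -0.3]
gripper_width: 0.629
grasp_force: 0.0
```

Call:
jog_arm(twist=[[0, 0, 0], [0, 0, 0], [0, 0, 0], [0, 0, 0], [0, 0, 0], [0, 0, 0], [0, 0, 0], [0, 0, 0], [0, 0, 0], [0, 0, 0]], xyz=[[0, 0, 20], [0, 0, 30], [0, 0, 40], [0, 0, 20], [0, -40, 0], [0, -45, 0], [0, -45, 0], [0, -45, 0], [0, -45, 0], [0, -45, 0]], gripper=[0.65, 0.65, 0.65, 0.65, 0.65, 0.65, 0.65, 0.65, 0.65, 0.65])

```text
t: 28.5
tcp_pos: [0.4704, 0.0603, 0.1609]
tool_rot: [0.717, 0.697, 0.0, 0.0]
wrist_force: [0.6, 0.0, -0.9]
gripper_width: 0.652
grasp_force: 0.0
```

Call:
jog_arm(twist=[[0, 0, 0], [0, 0, 0], [0, 0, 0], [0, 0, 0], [0, 0, 0], [0, 0, 0], [0, 0, 0], [0, 0, 0], [0, 0, 0], [0, 0, 0]], xyz=[[0, -20, 0], [0, 0, 0], [0, 0, 0], [0, 0, 0], [0, 0, 0], [0, 0, 0], [0, 0, 0], [0, 0, 0], [0, 0, 0], [0, 0, 0]], gripper=[0.65, 0.65, 0.65, 0.65, 0.65, 0.65, 0.65, 0.65, 0.65, 0.65])

```text
t: 29.5
tcp_pos: [0.4708, 0.042, 0.1606]
tool_rot: [0.718, 0.696, 0.0, 0.0]
wrist_force: [-0.7, -0.6, 0.7]
gripper_width: 0.651
grasp_force: 0.0
```

Run:
```python
from rig import r
import cv2,numpy as np
t=r.camera("top")[170:320,130:480];s=r.camera("scene")[190:330,170:500]
a=cv2.resize(t,(700,300));b=cv2.resize(s,(700,297));cv2.imwrite("pics/f.png",np.vstack([a,b]))
```

```text
(no output)
```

View pics/f.png

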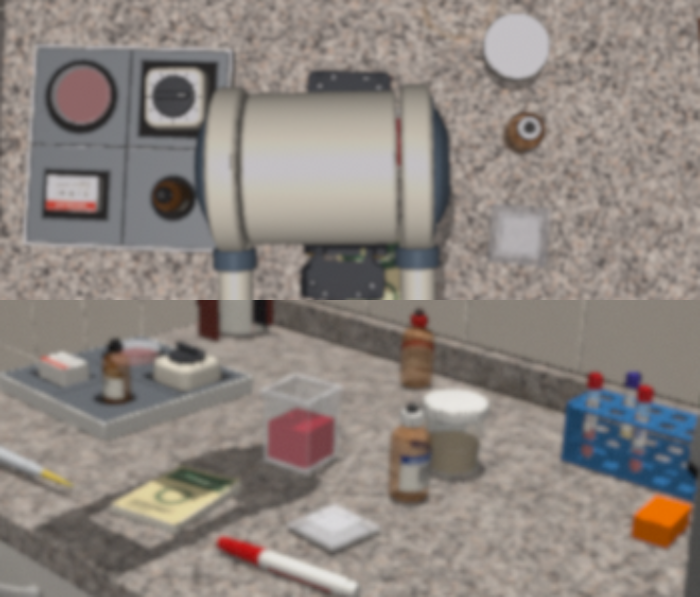

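All four things sit in their pockets in both views, and the look-alikes have not moved.

```bash
python3 -c "
from rig import r
print(r.job_done())"
```

```text
the job is handed in; nothing more can be done
None
```

The job is handed in after about 30 s of robot time: in the last camera views all four things sit in their own pockets and the larger bottle and jar lid are where they started; the judge returned no verdict.

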